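# Hot plate off, coffee pot up on its hook

### The job

The coffee has been poured. First turn the hot plate's knob back to off while the pot is still standing on the plate; then take the steel coffee pot off the plate, hang it by its handle on the hook under the front edge of the cup shelf and let go, so that it hangs from the hook alone, and wait until its swing has died down. Leave the jar, the carton and the wooden spoon where they are.

Things in the scene. Friction and masses are not known exactly. Their poses are not given: they have to be found in the camera images.
- stove: electric hot plate, fixed: silver box 240 (x) x 340 (y) mm, top 60 mm above the table; -x side is its front, towards the robot. Origin: centre of its underside. Round dark cooking disc, 156 mm across, surface 72 mm above the table, centred at (0, +58 mm); knob at (-30, -110 mm).
- knob (a joint): rotary knob on the hot plate's top, vertical axis: 0 = off (at a stop), grows clockwise from above to 1.8 rad; starts on, stays where left. Black bar grip 61 mm long, 14 wide, from 12 to 44 mm above the plate's top, a white mark on one end. At 0 the bar lies along the hot plate's x, marked end to the front; at q it is turned by q clockwise from there.
- knob_grip (a point): point on the knob's axis in the middle of the bar grip, 37 mm above the hot plate's top (97 mm above the table); its x axis runs along the bar, away from the marked end.
- pot: open steel coffee pot, round, 64 mm across, 85 mm high, wall 3 mm, about 0.25 kg. Origin: centre of its underside, z up. Loop handle of 8 mm round bar at its +x side: level top bar, 70 mm above the underside, out to 85 mm from the pot's axis, slanting outer bar down to (63, 20 mm), lower bar at 20 mm. Opening: 32 to 60 mm (at the top 78) from the axis, 24 to 66 mm up, clear along y.
- pot_loop (a point): centre of the opening of the pot's handle: 52 mm out from the pot's axis (pot's +x), 45 mm above its underside.
- shelf: narrow cup shelf, fixed: wooden board 70 (x) x 390 (y) x 18 mm, underside 295 mm above the table, front edge (robot side) at x = -38 mm, on two square posts at x = +20, y = -175 and +175 mm; open below, in front and at the sides. The tissue box and tin on it are part of it. Origin: on the table straight below the hook's.
- hook: steel hook of 8 mm round bar under the shelf's front part, fixed to it (same axes). Origin: on the axis of its level arm, 215 mm above the table, 80 mm below the board. The arm runs along y from a stem at y = +40 mm, which comes down from the board, to the free end at y = -30 mm, which turns up (its top 18 mm above the arm's axis). The handle goes on from the -y side, over this tip.
- jar: closed glass jar, 72 mm across, 110 mm high, standing; a bystander. Origin: centre of its underside.
- carton: cardboard carton 60 x 120 x 90 mm (x, y, z), standing; a bystander. Origin: centre of its underside.
- spoon: wooden-handled spoon, 180 mm long along its x, lying; a bystander. Origin: on the table under its middle.
Mind the look-alikes: they are no part of the job. What is shaped like the pot but blue or pink is not meant.

How it is judged (in metres and radians):
On the way, in this order (a step that is already met when the one before it is completed fails the run):
1. the knob is turned to off (within 0.15 rad) while the pot stands on the plate (within 30 mm of its place, upright) (value of joint knob below 0.15 rad and distance of pot from where it was at the start of the episode below 0.03 m and angle between pot's own z axis and vertical below 0.2 rad), for 0.2 s.
2. the pot hangs by its handle on the hook, let go (contact force between pot and hook above 0.8 N and distance between pot_loop and hook below 0.05 m and z of pot_loop in the frame of hook below -0.005 m and contact force between pot and the fingers below 0.1 N), for 0.3 s.
At the end, for the whole second after the job is handed in: Knob within 0.15 rad of off; pot hanging by its handle on the hook (hook force over 0.8 N, centre of the handle opening at least 5 mm below and within 50 mm of the hook origin), not touched by the fingers, slower than 0.15 m/s; jar, carton and spoon within 40 mm of where they stood (all of step 2 and value of joint knob below 0.15 rad and linear speed of pot below 0.15 m/s and distance of each of jar, carton, spoon from where it was at the start of the episode below 0.04 m).
It fails at once if the jar is pushed more than 40 mm from its place or knocked over (distance of jar from where it was at the start of the episode above 0.04 m or angle between jar's own z axis and vertical above 0.5 rad).
It fails at once if the carton is pushed more than 40 mm from its place or knocked over (distance of carton from where it was at the start of the episode above 0.04 m or angle between carton's own z axis and vertical above 0.5 rad).
It fails at once if the spoon is pushed more than 40 mm from its place (distance of spoon from where it was at the start of the episode above 0.04 m).
It also fails if it takes over 61 s, if anything falls off the work surface, if the arm or the gripper's body presses on something with over 40 N, if the wrist force passes 120 N, or if a joint passes its speed limit or range.

### The arm

A 7-joint arm with a two-finger parallel gripper is mounted at the origin on the work surface. World frame = base frame: x ahead of the robot, y to its left, z up, the work surface at z = 0. Lengths are in m, angles in degrees, forces in N, time in s.
With the tool pointing down it reaches from about 0.425 to 0.875 m from the base axis. Payload 8.4 kg.
Tool frame: the origin (TCP) lies on the centre line of the jaws, within the pads' length; the fingertips stand 11 mm ahead of it and the grasp point (between the pads) lies 8 mm behind it (arm.tip_extent is the distance from the TCP to the fingertips, in m); z points along the fingers, x is the direction in which the jaws open and shut, and the axes are right-handed (so a half turn about z gives the same grasp; the last joint's range is limited). The gripper opens to 87 mm and grips with 3 to 60 N. Pads are 19 mm wide; open, the fingers measure 117 mm over their backs; the gripper's body (75 mm by 190 mm) begins 51 mm behind the grasp point.
Start: joints at [-81.658, 19.091, 2.286, 83.961, -0.768, 76.965, -3.352], TCP at [0.158, 0.631, 0.234] pointing down, gripper open.
Joint ranges: [-147.57, 147.57], [-21.85, 119.76], [-74.77, 79.35], [14.55, 137.4], [-85.83, 265.84], [4.83, 119.75], [-152.11, 152.11]. Speed limits (degrees/s): [127.2, 127.2, 159.86, 159.86, 180, 180, 180].

### API

Orientations are given as a 3x3 rotation matrix whose columns are the frame's x, y, z axes.
In Python, from bench import arm gives the robot as it stands. The module is installed in compiled form; this text tells all that it offers.
- The arm moves only by the shell command python3 -m jog 'ROWS' [FORCE]. ROWS is JSON, one flat list of numbers, 7 for each row, row after row: the opening, from 0 (shut) to 1 (fully open), then the shift along the tool's x, y, z in cm, then the turn, a rotation vector about the tool's x, y, z in degrees. In form: [gripper, tx, ty, tz, ax, ay, az, gripper, tx, ty, tz, ax, ay, az, ...]. A call has 1 to 20 rows; each row is the pose to reach, as a shift and turn from the pose commanded when the call began, along the tool's axes at that moment; what a row does not reach only later rows make up. A row lasts 1/8 s, in which the tool goes at most 62.5 mm and 10.7 degrees, less where a joint would pass 70% of its speed; a pose out of reach is approached as far as the arm can. A call with a gripper value outside its range is refused whole. The fingers move at their own pace and stop on an object; FORCE is the grip in N (left out, the last holds). Time passes only in rows, so rows that repeat a pose let the fingers close. It gives the time, the measured TCP pose, the force and the opening at its end, in the units of the state.
- arm.read_state(): the state, without advancing time (a new reading comes with each control period).
- arm.snapshot(name): name is "side" or "top" or "wrist"; returns a dict with "pixels" (480x640x3 uint8, red, green, blue), "z_map" (480x640 float32, m along the optical axis (not along the pixel's ray), 0 where there is no reading), "K" (3x3 intrinsics, pixels), "dist" ([k1, k2, p1, p2, k3] as OpenCV has them; the pictures are not rectified), "rvec" (rotation vector, rad) and "tvec" (3), from world to camera coordinates, as OpenCV has them; the wrist camera has in their place "hand_eye" (4x4, takes a point from camera to tool coordinates, whose origin is the TCP and whose axes are the tool frame's). Camera axes: x right, y down, z forward; pixel columns grow to the right and rows downward; lengths in m; the calibration is good to about 2 mm. A picture is of the moment at which its call begins: read the wrist's pose just before it.
- arm.job_done(): hands the job in, once; it reports no verdict.
Trained networks look in a picture, given as the dict that the camera call returned (one of the last four; its "shot" number tells which), for a name from the list of things; names that differ only in an ending like _2 or _b are one class to them, and where a whole thing is asked for, a point or a joint stands for the part that bears it (a point fixed in the world has none). Each returns a list of dicts, best first, with "conf" (0 to 1); they miss things now and then, are a little off and sometimes report something else, mostly with a low value. They report only what shows in the picture. A call takes as long as a camera call. They do not tell look-alikes from the thing itself.
- arm.boxes_of(picture, label): "xyz" ([x, y, z] in m, in world coordinates, good to about 4 mm: the middle of the surface that is visible of it).
- arm.silhouettes(picture, label): "pixels" (480x640 bool, what is visible of it).
The state is a dict: "time": time; "joint_pos": joint angles; "qvel": joint speeds; "tau": joint torques, N m; "eef_pos": TCP position; "eef_rot": TCP orientation; "ft_force": force on the tool from outside, world axes, zero at the start; "wrist_torque": the same for the moment, N m; "opening": opening from 0.0 (shut) to 1.0 (fully open).
Only numpy, scipy, OpenCV 4.12 (cv2) and the standard library are available. Lean on these libraries where they do the work, as an engineer would, in place of code of your own. Each camera call takes 0.05 s, during which the arm holds its last target. There are 200 camera calls.

## Working session

There is one attempt and no reset: what is moved stays moved. The work goes in short steps, Python scripts to look and compute and a shell command to move; the robot and the scene stay as the last step left them, time stands still between calls to the robot, and variables do not carry over. Pictures are saved under pics/ and viewed, about 8 in all and at most 12, crops included, and the job is handed in when it is done.

```bash
mkdir -p pics; cat > h.py <<'E'
import numpy as np, cv2
from bench import arm
def w2c(p):
    R=cv2.Rodrigues(np.array(p["rvec"],float))[0]; return R,np.array(p["tvec"],float).ravel()
def world(p,uv,z=None):
    """pixels->world using z_map; returns Nx3"""
    uv=np.atleast_2d(uv).astype(float)
    n=cv2.undistortPoints(uv[:,None,:],np.array(p["K"]),np.array(p["dist"]))[:,0]
    d=p["z_map"][uv[:,1].astype(int),uv[:,0].astype(int)]
    c=np.c_[n*d[:,None],d]
    if "hand_eye" in p:
        s=p["state"]; T=np.array(p["hand_eye"]); t=c@T[:3,:3].T+T[:3,3]
        return t@np.array(s["eef_rot"]).T+np.array(s["eef_pos"])
    R,t=w2c(p); return (c-t)@R
def snap(n):
    s=arm.read_state(); p=arm.snapshot(n)
    p=dict(p) if not isinstance(p,dict) else p
    p["state"]=s; return p
def cloud(p,m):
    v,u=np.nonzero(m&(p["z_map"]>0)); return world(p,np.c_[u,v])
def save(p,f): cv2.imwrite("pics/"+f,p["pixels"][:,:,::-1])
E
python3 - <<'E'
from h import *
s=arm.read_state(); print(s["time"],s["eef_pos"],np.round(s["eef_rot"],3).tolist(),arm.tip_extent)
ims=[]
for n in("side","top"):
    p=snap(n); ims.append(p["pixels"])
    save(p,n+"0.png")
    for l in("stove","knob","pot","shelf","hook","jar","carton","spoon"):
        for b in arm.boxes_of(p,l): print(n,l,round(b["conf"],2),np.round(b["xyz"],3))
E
```

```text
0.0 [0.15744351 0.63017143 0.23267002] [[0.242, 0.97, -0.0], [0.97, -0.242, -0.002], [-0.002, 0.0, -1.0]] 0.011
side stove 0.69 [ 0.516 -0.137  0.061]
side knob 0.81 [ 0.5   -0.266  0.074]
side pot 0.89 [0.794 0.149 0.057]
side pot 0.83 [ 0.578 -0.081  0.13 ]
side pot 0.59 [ 0.8   -0.153  0.064]
side shelf 0.85 [0.555 0.354 0.312]
side shelf 0.71 [0.362 0.109 0.013]
side jar 0.62 [ 0.751 -0.001  0.11 ]
side carton 0.95 [0.36  0.336 0.09 ]
side spoon 0.8 [0.36  0.11  0.014]
top stove 0.88 [ 0.547 -0.182  0.06 ]
top stove 0.25 [0.397 0.107 0.016]
top knob 0.76 [ 0.5   -0.272  0.073]
top pot 0.91 [0.802 0.138 0.037]
top pot 0.76 [ 0.798 -0.175  0.037]
top shelf 0.61 [0.56  0.27  0.311]
top shelf 0.54 [0.394 0.106 0.01 ]
top jar 0.65 [ 0.721 -0.012  0.11 ]
top carton 0.59 [0.36  0.314 0.088]
top spoon 0.69 [0.397 0.107 0.012]
```

View pics/side0.png

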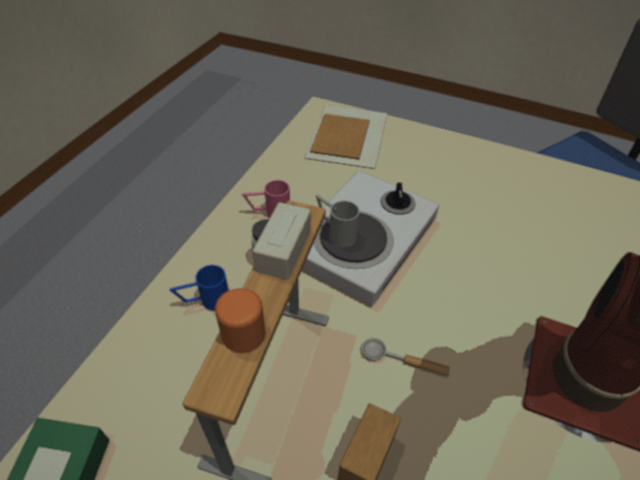

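View pics/top0.png

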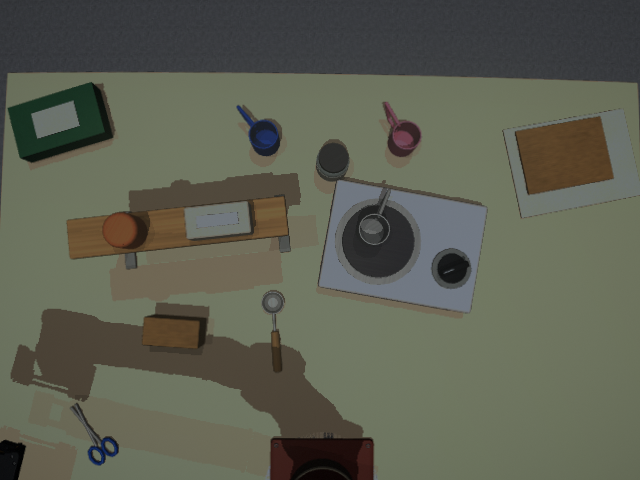

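The steel pot on the plate is at (345,222) in the side view and (374,230) in the top view. The look-alikes are the pink one at (277,197)/(403,138) and the blue one at (211,287)/(265,138). I choose the steel one on the disc. Next I fit the poses from depth.

```bash
python3 - <<'E'
from h import *
def rect(P,name):
    r=cv2.minAreaRect(np.float32(P[:,:2]*1000)); print(name,len(P),np.round(r[0],1),np.round(r[1],1),round(r[2],2),"z",np.round(np.median(P[:,2]),3))
for n in("top","side"):
    p=snap(n); A=np.ones((480,640),bool); P=cloud(p,A); 
    def sel(x0,x1,y0,y1,z0,z1): 
        return P[(P[:,0]>x0)&(P[:,0]<x1)&(P[:,1]>y0)&(P[:,1]<y1)&(P[:,2]>z0)&(P[:,2]<z1)]
    rect(sel(.3,.8,-.45,.1,.05,.068),n+" stove top")
    rect(sel(.4,.75,.0,.6,.303,.325),n+" board top")
    rect(sel(.4,.6,-.36,-.2,.088,.115),n+" knob top")
    H=sel(.5,.8,-.25,.05,.128,.150);rect(H,n+" pot handle+wall")
    R=sel(.5,.8,-.25,.05,.150,.165);rect(R,n+" rim")
    if len(R)>10:
        c=R[:,:2].mean(0);print(n,"rim mean",c, cv2.minEnclosingCircle(np.float32(R[:,:2])))
        d=np.linalg.norm(H[:,:2]-c,axis=1);F=H[(d>.045)];print("handle pts",len(F),F.mean(0) if len(F) else "", d.max())
p0=p
p=snap("top")
cv2.imwrite("pics/crop.png",np.hstack([cv2.resize(p["pixels"][180:300,320:490],None,fx=2.3,fy=2.3,interpolation=2),cv2.resize(p0["pixels"][170:290,300:470],None,fx=2.3,fy=2.3,interpolation=2)])[:,:,::-1])
E
```

```text
top stove top 12367 [ 617.  -160.4] [392.5 374.1] 80.19 z 0.06
top board top 5261 [564.9 265.9] [ 71.1 390.3] 6.9 z 0.312
top knob top 197 [ 499.2 -277.2] [14.3 60. ] 22.05 z 0.103
top pot handle+wall 184 [ 597. -115.] [ 60.1 115.1] 49.43 z 0.144
top rim 156 [ 594.  -116.3] [ 62.8 112.2] 46.46 z 0.156
top rim mean [ 0.57740967 -0.1002923 ] ((0.6019436120986938, -0.1096908450126648), 0.05894840881228447)
handle pts 77 [ 0.63933932 -0.12379984  0.14437206] 0.08726071250270355
side stove top 6179 [ 620.5 -133.1] [446.3 375.7] 80.24 z 0.061
side board top 6911 [562.9 266.8] [ 71.1 392.1] 6.79 z 0.314
side knob top 138 [ 497.5 -274.6] [14.4 62.6] 21.12 z 0.103
side pot handle+wall 473 [ 594.1 -112.1] [ 62.3 113.6] 48.58 z 0.14
side rim 210 [575.7 -96. ] [61.1 64.8] 22.2 z 0.155
side rim mean [ 0.5755079  -0.09548686] ((0.5753660202026367, -0.09708939492702484), 0.03356190770864487)
handle pts 74 [ 0.63976218 -0.12063071  0.14256331] 0.08605255120659201
```

View pics/crop.png

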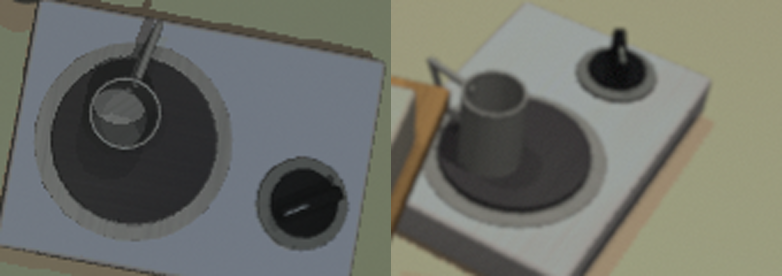

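Fits: pot centre (0.576,-0.097), handle at about -20°. Stove yaw is about -10°. The knob is at (0.4985,-0.276) with its marked end at 112°, so q ≈ 58°. Shelf yaw is +6.9° and the hook is at about (0.567,0.2665). I now work out the rows to go above the knob.

```bash
cat >> h.py <<'E'
from scipy.spatial.transform import Rotation as Ro
def pose(xyz,yaw,pitch=0):
    """tool x horizontal at yaw deg; pitch 0 = down, 90 = pointing horizontally along yaw-90"""
    a=np.radians(yaw); b=np.radians(pitch)
    x=np.array([np.cos(a),np.sin(a),0]); f=np.array([np.sin(a),-np.cos(a),0])
    z=np.array([0,0,-1])*np.cos(b)+f*np.sin(b)
    return np.array(xyz,float),np.c_[x,np.cross(z,x),z]
def rows(*ps):
    s=arm.read_state(); p0=np.array(s["eef_pos"]);R0=np.array(s["eef_rot"])
    print("t",round(s["time"],2),"at",np.round(p0,4),"open",round(float(s["opening"]),3),"F",np.round(s["ft_force"],1),"j",np.round(s["joint_pos"],0))
    for p,R in ps: print(np.round((p-p0)@R0*100,2).tolist(),np.round(Ro.from_matrix(R0.T@R).as_rotvec(degrees=True),1).tolist())
E
python3 - <<'E'
from h import *
rows(pose([.157,.63,.45],76),pose([.45,.35,.45],60),pose([.52,.0,.4],40),pose([.47,-.26,.26],22))
E
```

```text
t 1.05 at [0.1575 0.6306 0.2336] open 1.001 F [-0.3 -0.2 -0.7] j [-82.  19.   2.  84.  -1.  77.  -3.]
[-0.07, -0.04, -21.64] [0.0, 0.0, -0.0]
[-20.14, 35.17, -21.64] [0.0, 0.0, 16.0]
[-52.4, 50.45, -16.64] [0.0, 0.0, 36.0]
[-78.83, 51.9, -2.64] [0.0, 0.0, 54.0]
```

```bash
python3 -m jog '[0.6,0,0,-10,0,0,0, 0.6,0,0,-21.6,0,0,0, 0.6,-5,10,-21.6,0,0,4, 0.6,-12,20,-21.6,0,0,8, 0.6,-20,35,-21.6,0,0,16, 0.6,-20,35,-21.6,0,0,16, 0.6,-20,35,-21.6,0,0,16, 0.6,-20,35,-21.6,0,0,16, 0.6,-36,43,-20,0,0,26, 0.6,-36,43,-20,0,0,26, 0.6,-52,50,-16.6,0,0,36, 0.6,-52,50,-16.6,0,0,36, 0.6,-52,50,-16.6,0,0,36, 0.6,-79,52,-2.6,0,0,54, 0.6,-79,52,-2.6,0,0,54, 0.6,-79,52,-2.6,0,0,54, 0.6,-79,52,-2.6,0,0,54, 0.6,-79,52,-2.6,0,0,54]'; python3 - <<'E'
from h import *
p=snap("wrist"); save(p,"w1.png")
P=cloud(p,np.ones((480,640),bool))
Q=P[(P[:,2]>.09)&(P[:,2]<.115)&(P[:,0]>.4)&(P[:,0]<.6)&(P[:,1]<-.2)&(P[:,1]>-.36)]
r=cv2.minAreaRect(np.float32(Q[:,:2]*1000)) if len(Q) else None; print(len(Q),r)
for l in("knob","pot"):
  for b in arm.boxes_of(p,l): print(l,b["conf"],b["xyz"])
rows(pose([.4985,-.276,.105],22))
E
```

```text
time: 3.3
eef_pos: [0.475, -0.2022, 0.2861]
eef_rot: [[0.927, 0.374, 0.002], [0.374, -0.927, 0.001], [0.002, -0.0, -1.0]]
ft_force: [1.4, 0.0, 0.1]
opening: 0.599
949 ((498.22882080078125, -270.32080078125), (13.831439971923828, 48.86107635498047), 21.684484481811523)
knob 0.6 [0.494, -0.2726, 0.0728]
pot 0.94 [0.7617, -0.1674, 0.048]
pot 0.62 [0.5955, -0.0983, 0.1258]
pot 0.32 [0.4934, -0.2739, 0.0739]
t 3.45 at [ 0.4737 -0.2036  0.2856] open 0.599 F [ 1.3  1.2 -0.5] j [-31.   1.  50. 100.  -0.  80.  41.]
[-0.33, 7.64, 18.06] [-0.0, 0.1, -0.4]
```

View pics/w1.png

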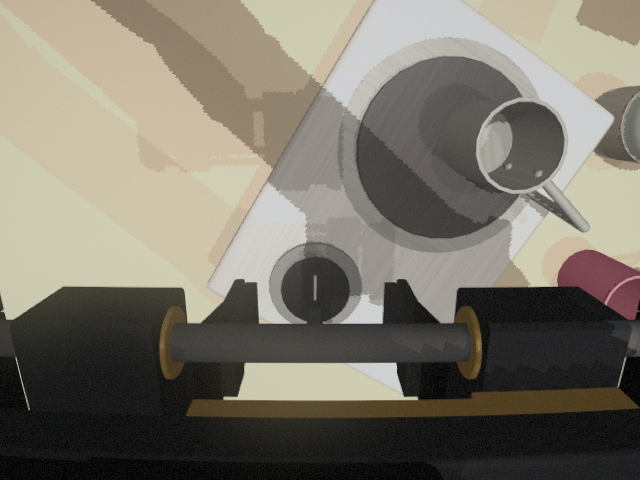

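The picture shows the knob at (315,287) with its white mark towards image-up, i.e. at 112° in the world. This confirms q ≈ 58°. The steel pot is at (522,145) with its handle lower right.

```bash
python3 -m jog '[0.6,-0.3,7.5,8,0,0,0, 0.6,-0.3,7.5,8,0,0,0, 0.6,-0.3,7.5,8,0,0,0, 0.6,-0.3,7.5,14,0,0,0, 0.6,-0.3,7.5,19.7,0,0,0, 0.6,-0.3,7.5,19.7,0,0,0, 0.6,-0.3,7.5,19.7,0,0,0, 0,-0.3,7.5,19.7,0,0,0, 0,-0.3,7.5,19.7,0,0,0, 0,-0.3,7.5,19.7,0,0,0, 0,-0.3,7.5,19.7,0,0,0]' 20; python3 - <<'E'
from h import *
rows(pose([.4985,-.2755,.089],22))
E
```

```text
time: 4.82
eef_pos: [0.5008, -0.2711, 0.0896]
eef_rot: [[0.927, 0.374, 0.0], [0.374, -0.927, 0.0], [0.0, 0.0, -1.0]]
ft_force: [-0.4, -0.5, -0.0]
opening: 0.23
t 4.83 at [ 0.5008 -0.2711  0.0896] open 0.23 F [-0.4 -0.5 -0. ] j [-17.  23.  50. 107. -20.  60.  63.]
[-0.37, 0.32, 0.06] [0.0, -0.0, -0.0]
```

```bash
python3 -m jog '[0,-0.1,0.4,0,0,0,0, 0,-0.1,0.4,0,0,0,0, 0,-0.1,0.4,0,0,0,0, 0,-0.1,0.4,0,0,0,-10, 0,-0.1,0.4,0,0,0,-20, 0,-0.1,0.4,0,0,0,-30, 0,-0.1,0.4,0,0,0,-40, 0,-0.1,0.4,0,0,0,-50, 0,-0.1,0.4,0,0,0,-58, 0,-0.1,0.4,0,0,0,-60, 0,-0.1,0.4,0,0,0,-60, 0,-0.1,0.4,0,0,0,-60]' 20; python3 - <<'E'
from h import *
rows(); print(arm.read_state()["wrist_torque"])
E
```

```text
time: 6.32
eef_pos: [0.4972, -0.2757, 0.0889]
eef_rot: [[0.142, 0.99, -0.007], [0.99, -0.142, 0.002], [0.001, -0.007, -1.0]]
ft_force: [-15.6, 2.2, 11.3]
opening: 0.162
t 6.33 at [ 0.4972 -0.2757  0.0889] open 0.162 F [-15.6   2.2  11.3] j [ -7.  20.  38. 106. -14.  59. 118.]
[ 0.47316953  3.44503399 -0.27485122]
```

```bash
python3 -m jog '[0.6,0,0,0,0,0,0, 0.6,0,0,0,0,0,0, 0.6,0,0,0,0,0,0, 1,0,0,-6,0,0,0, 1,0,0,-12,0,0,0, 1,4,1,-19,0,0,0, 1,16.5,5,-20,0,0,6, 1,16.5,5,-20,0,0,12, 1,16.5,5,-20,0,0,12, 1,16.5,5,-20,0,0,12, 1,16.5,5,-20,0,0,12]'; python3 - <<'E'
from h import *
def kn(p):
    P=cloud(p,np.ones((480,640),bool)); Q=P[(P[:,2]>.088)&(P[:,2]<.115)&(P[:,0]>.4)&(P[:,0]<.6)&(P[:,1]<-.2)&(P[:,1]>-.36)]
    print("knob",len(Q),cv2.minAreaRect(np.float32(Q[:,:2]*1000)) if len(Q)>5 else "")
    R=P[(P[:,2]>.150)&(P[:,2]<.162)&(P[:,0]>.5)&(P[:,0]<.72)&(P[:,1]<.0)&(P[:,1]>-.2)]
    H=P[(P[:,2]>.136)&(P[:,2]<.148)&(P[:,0]>.5)&(P[:,0]<.72)&(P[:,1]<.0)&(P[:,1]>-.25)]
    print("rim",len(R),cv2.minEnclosingCircle(np.float32(R[:,:2])) if len(R) else "")
    d=np.linalg.norm(H[:,:2]-[.576,-.097],axis=1);F=H[(d>.045)&(d<.1)];print("handle",len(F),F.mean(0) if len(F) else "")
for n in("wrist","side","top"):
    p=snap(n); print(n); kn(p); save(p,n+"2.png")
rows(pose([.576,-.097,.3],70))
E
```

```text
time: 7.7
eef_pos: [0.573, -0.121, 0.2892]
eef_rot: [[0.345, 0.939, -0.0], [0.939, -0.345, -0.001], [-0.001, -0.0, -1.0]]
ft_force: [-0.1, -1.4, 0.3]
opening: 1.001
wrist
knob 1705 ((500.1231994628906, -275.8286437988281), (15.152446746826172, 60.5035285949707), 80.02294921875)
rim 1450 ((0.5775443911552429, -0.09782367944717407), 0.03224169462919235)
handle 480 [ 0.63502766 -0.12038063  0.14441935]
side
knob 204 ((497.7528076171875, -273.32757568359375), (20.19842529296875, 60.71662902832031), 75.53073120117188)
rim 214 ((0.5750313997268677, -0.09654072672128677), 0.03357527405023575)
handle 58 [ 0.63795686 -0.12028251  0.14441485]
top
knob 0 
rim 73 ((0.5764995813369751, -0.09891583770513535), 0.032047003507614136)
handle 52 [ 0.63833629 -0.12353293  0.1443351 ]
t 7.85 at [ 0.5731 -0.1207  0.2894] open 1.001 F [ 0.  -0.5  0. ] j [-23.  11.  36.  90.  -7.  81.  83.]
[2.32, -0.55, -1.06] [-0.0, 0.0, -0.2]
```

View pics/wrist2.png

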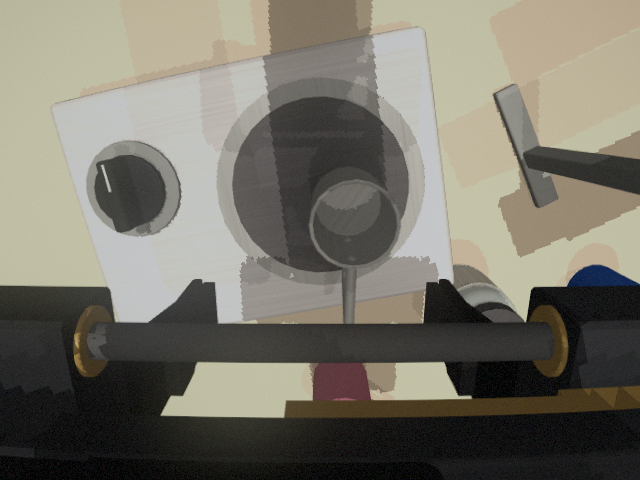

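The knob bar now lies at 170°, so it is off. The steel pot is at (355,222) with its handle down at (348,295). I'll grasp leaning back 20°, so that tilting the pot on the hook stays within the wrist's range.

```bash
python3 - <<'E'
from h import *
def tcp(g,yaw,pitch):
    p,R=pose(g,yaw,pitch); return p+R[:,2]*.008,R
g=np.array([.5768,-.0978,.128])
rows(tcp(g+[0,0,.11],68.6,-20),tcp(g,68.6,-20),tcp(g+[0,0,.2],68.6,-20))
E
```

```text
t 7.85 at [ 0.5731 -0.1207  0.2894] open 1.001 F [ 0.  -0.5  0. ] j [-23.  11.  36.  90.  -7.  81.  83.]
[2.29, -0.72, 5.89] [20.0, 0.2, 1.2]
[2.29, -0.71, 16.89] [20.0, 0.2, 1.2]
[2.28, -0.72, -3.11] [20.0, 0.2, 1.2]
```

```bash
python3 -m jog '[1,2.3,-0.7,5.9,10,0,1.2, 1,2.3,-0.7,5.9,20,0,1.2, 1,2.3,-0.7,5.9,20,0.2,1.2, 1,2.3,-0.7,5.9,20,0.2,1.2, 1,2.3,-0.7,10,20,0.2,1.2, 1,2.3,-0.7,14,20,0.2,1.2, 1,2.3,-0.7,16.9,20,0.2,1.2, 1,2.3,-0.7,16.9,20,0.2,1.2, 1,2.3,-0.7,16.9,20,0.2,1.2]' 25; python3 - <<'E'
from h import *
p,R=pose([.5768,-.0978,.128],68.6,-20); rows((p+R[:,2]*.008,R))
p=snap("side"); save(p,"s3.png"); cv2.imwrite("pics/s3c.png",cv2.resize(p["pixels"][130:300,230:470],None,fx=3,fy=3)[:,:,::-1])
E
```

```text
time: 8.98
eef_pos: [0.576, -0.0951, 0.1235]
eef_rot: [[0.362, 0.877, -0.314], [0.932, -0.341, 0.124], [0.002, -0.338, -0.941]]
ft_force: [0.2, 0.1, 0.7]
opening: 1.0
t 8.97 at [ 0.576  -0.0951  0.1235] open 1.0 F [0.2 0.1 0.7] j [-15.  34.  34.  85. -19.  87.  90.]
[-0.22, 0.01, 0.31] [0.3, -0.0, 0.2]
```

View pics/s3c.png

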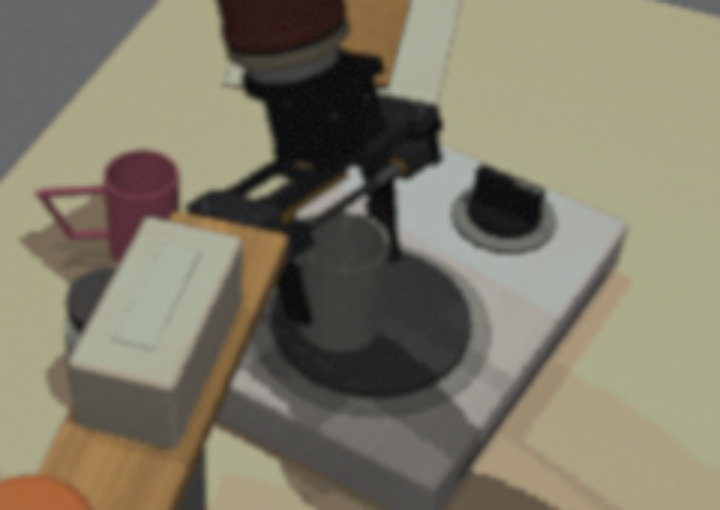

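The fingers straddle the pot (side-crop ≈ (345,280)), clear of the handle. I close and lift.

```bash
python3 -m jog '[1,-0.2,0,0.3,0,0,0, 0,-0.2,0,0.3,0,0,0, 0,-0.2,0,0.3,0,0,0, 0,-0.2,0,0.3,0,0,0, 0,-0.2,0,0.3,0,0,0, 0,-0.2,0,0.3,0,0,0, 0,-0.2,-0.7,-1.6,0,0,0, 0,-0.2,-2,-5.3,0,0,0, 0,-0.2,-4,-11,0,0,0, 0,-0.2,-6.1,-16.6,0,0,0, 0,-0.2,-6.1,-16.6,0,0,0]' 25; python3 - <<'E'
from h import *
# hook frame & target: pot frame P (pose of pot relative to tool known at grasp: grasp at pot (0,0,.056), tool pitch -20 in pot xz)
hy=6.9; H=np.array([.567,.2665,.215]); a=np.radians(hy); X=np.array([np.cos(a),np.sin(a),0]);Y=np.array([-np.sin(a),np.cos(a),0])
def tgt(t,y,px=.046,pz=.047,dx=0,dz=0):
    """pot tilted t deg, pot point (px,pz) at hook axis offset y along hook y"""
    b=np.radians(t); U=np.array([0,0,1.])
    px_=np.cos(b)*X+np.sin(b)*U; pz_=-np.sin(b)*X+np.cos(b)*U
    org=H+Y*y+dx*X+dz*U-px*px_-pz*pz_
    g=org+.056*pz_
    p,R=pose(g,hy+90,-20+t); return p+R[:,2]*.008,R
rows(tgt(65,-.06),tgt(65,-.15,dx=-.15),tgt(65,-.15,dx=-.2,dz=.1))
E
```

```text
time: 10.4
eef_pos: [0.5752, -0.0977, 0.3034]
eef_rot: [[0.363, 0.879, -0.31], [0.932, -0.341, 0.123], [0.002, -0.334, -0.943]]
ft_force: [0.2, -0.5, -3.2]
opening: 0.744
t 10.4 at [ 0.5752 -0.0977  0.3034] open 0.744 F [ 0.2 -0.5 -3.2] j [-16.  27.  36.  73. -17. 105.  87.]
[27.29, -7.91, 16.85] [-63.1, 6.5, -29.0]
[12.28, -16.38, 19.82] [-63.1, 6.5, -29.0]
[9.93, -23.87, 11.86] [-63.1, 6.5, -29.0]
```

```bash
cat >> h.py <<'E'
HK=np.array([.567,.2665,.215]); HY=6.9; GH=.056
def tgt(t,y,px=.046,pz=.047,dx=0,dz=0):
    a=np.radians(HY); X=np.array([np.cos(a),np.sin(a),0]);Y=np.array([-np.sin(a),np.cos(a),0])
    b=np.radians(t); U=np.array([0,0,1.])
    px_=np.cos(b)*X+np.sin(b)*U; pz_=-np.sin(b)*X+np.cos(b)*U
    g=HK+Y*y+dx*X+dz*U-px*px_-pz*pz_+GH*pz_
    p,R=pose(g,HY+90,-20+t); return p+R[:,2]*.008,R
E
python3 - <<'E'
from h import *
rows(tgt(65,-.13,dx=-.1,dz=.03))
E
```

```text
t 10.4 at [ 0.5752 -0.0977  0.3034] open 0.744 F [ 0.2 -0.5 -3.2] j [-16.  27.  36.  73. -17. 105.  87.]
[16.4, -14.11, 15.84] [-63.1, 6.5, -29.0]
```

```bash
python3 -m jog '[0,2,-3,0,-8,1,-4, 0,4,-6,0,-16,2,-7, 0,6,-9,2,-24,3,-11, 0,8,-12,4,-32,3,-15, 0,11,-14,6,-40,4,-18, 0,14,-15,9,-48,5,-22, 0,16.4,-14.5,12,-56,6,-26, 0,16.4,-14.1,15.8,-63,6.5,-29, 0,16.4,-14.1,15.8,-63,6.5,-29, 0,16.4,-14.1,15.8,-63,6.5,-29, 0,16.4,-14.1,15.8,-63,6.5,-29, 0,16.4,-14.1,15.8,-63,6.5,-29]' 30; python3 - <<'E'
from h import *
rows(tgt(65,-.13,dx=-.1,dz=.03),tgt(65,-.06))
p=snap("wrist"); save(p,"w4.png")
for l in("hook","shelf","pot"):
  for b in arm.boxes_of(p,l): print(l,b["conf"],np.round(b["xyz"],4))
E
```

```text
time: 11.9
eef_pos: [0.492, 0.1382, 0.2072]
eef_rot: [[-0.113, 0.732, 0.672], [0.994, 0.086, 0.074], [-0.004, 0.676, -0.737]]
ft_force: [0.2, 1.0, -0.9]
opening: 0.742
t 11.9 at [0.492  0.1382 0.2072] open 0.742 F [ 0.2  1.  -0.9] j [ -0. -22. -26. 137.  14.  23.  57.]
[-1.18, -2.75, -1.73] [-2.5, 0.4, -0.1]
[5.9, 2.58, 7.18] [-2.5, 0.4, -0.1]
shelf 0.73 [0.6039 0.095  0.0171]
pot 0.8 [0.5085 0.1413 0.2121]
pot 0.75 [0.7562 0.1216 0.0081]
pot 0.56 [ 0.7669 -0.156   0.0469]
```

View pics/w4.png

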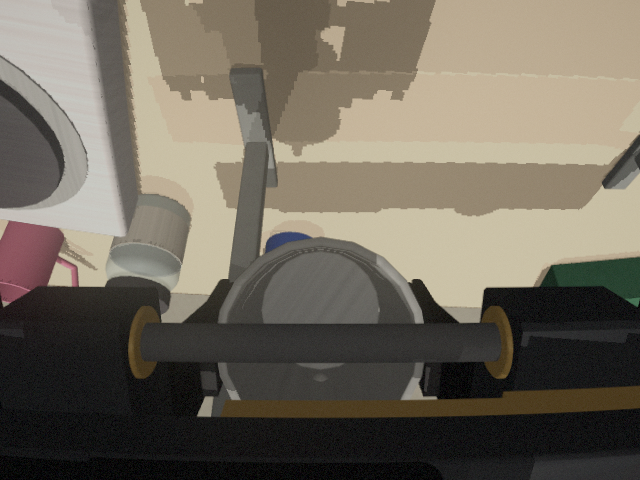

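The arm sat at its near limits (j2, j4), and the next moves forward relieve that. The pot is held with its mouth at (320,300), and the hook is hidden from this camera. I go forward beside the hook.

```bash
python3 -m jog '[0,1,0.5,2,0,0,0, 0,1.5,1,4,-1,0,0, 0,1.9,2,6,-2,0,0, 0,1.9,2.6,7.2,-2.5,0.4,0, 0,1.9,2.6,7.2,-2.5,0.4,0, 0,1.9,2.6,7.2,-2.5,0.4,0, 0,1.9,2.6,7.2,-2.5,0.4,0]'; python3 - <<'E'
from h import *
rows(tgt(65,-.10),tgt(65,-.06),tgt(65,0.0))
p=snap("side"); cv2.imwrite("pics/s5.png",cv2.resize(p["pixels"][170:420,170:400],None,fx=2.4,fy=2.4)[:,:,::-1])
for n in("side","top","wrist"):
  p=snap(n)
  for b in arm.boxes_of(p,"hook"): print(n,b["conf"],np.round(b["xyz"],4))
# pot points from side: handle above
P=cloud(snap("side"),np.ones((480,640),bool)); Q=P[(P[:,0]>.5)&(P[:,0]<.66)&(P[:,1]>.1)&(P[:,1]<.24)&(P[:,2]>.1)&(P[:,2]<.285)]
print(len(Q),Q.min(0) if len(Q) else 0,Q.max(0) if len(Q) else 0)
E
```

```text
time: 12.98
eef_pos: [0.5573, 0.1653, 0.1722]
eef_rot: [[-0.119, 0.701, 0.703], [0.993, 0.084, 0.085], [0.0, 0.708, -0.706]]
ft_force: [-0.9, -0.4, -0.9]
opening: 0.741
t 12.97 at [0.5573 0.1653 0.1722] open 0.741 F [-0.9 -0.4 -0.9] j [ 24.  -9. -51. 133.  40.  13.  32.]
[-0.07, -0.06, 0.04] [0.1, 0.0, -0.0]
[3.93, -0.07, 0.04] [0.1, 0.0, -0.0]
[9.93, -0.07, 0.04] [0.1, 0.0, -0.0]
1688 [0.50001429 0.10050252 0.14403872] [0.57795223 0.2396115  0.27106718]
```

View pics/s5.png

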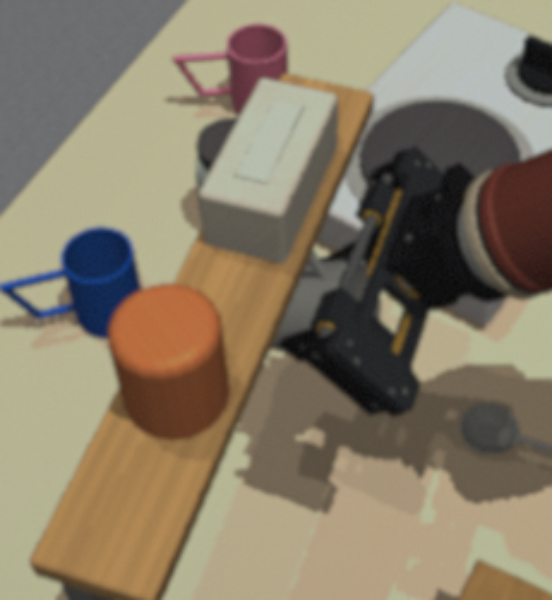

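```bash
python3 - <<'E'
from h import *
p=snap("side"); P=cloud(p,np.ones((480,640),bool)); s=p["state"]
R=np.array(s["eef_rot"]); T=(P-np.array(s["eef_pos"]))@R   # tool coords
T[:,2]+=.008
# pot axes in tool coords: tool pitch -20 rel pot: pot y = tool x ; 
b=np.radians(20)
# tool z = -cos20 pz - sin20 px ; tool y = cos20 px - sin20 pz (tool y = z cross x)
px=-np.sin(b)*T[:,2]+np.cos(b)*T[:,1]; pz=-np.cos(b)*T[:,2]-np.sin(b)*T[:,1]+GH
m=(abs(T[:,0])<.015)&(px>.03)&(px<.1)&(pz>0)&(pz<.09)
Q=np.c_[px,T[:,0],pz][m]; Q=Q[np.argsort(Q[:,0])]; print(len(Q)); print(np.round(Q[::max(1,len(Q)//25)]*1000,0).tolist())
m=(abs(T[:,0])<.034)&(px<.034)&(px>-.04)&(pz>-.01)&(pz<.1); print("body",m.sum(),[np.round(np.percentile(v[m],[2,98])*1000) for v in(px,T[:,0],pz)])
E
```

```text
196
[[30.0, 11.0, 75.0], [30.0, 4.0, 72.0], [30.0, -8.0, 88.0], [31.0, -1.0, 58.0], [31.0, -8.0, 58.0], [31.0, -1.0, 89.0], [31.0, 5.0, 67.0], [31.0, 9.0, 65.0], [31.0, 6.0, 75.0], [32.0, 8.0, 76.0], [32.0, -1.0, 79.0], [32.0, 0.0, 57.0], [32.0, -6.0, 61.0], [32.0, 4.0, 81.0], [32.0, -5.0, 80.0], [32.0, 5.0, 83.0], [33.0, -7.0, 81.0], [33.0, -1.0, 66.0], [33.0, -1.0, 62.0], [33.0, 3.0, 81.0], [34.0, 2.0, 69.0], [35.0, 4.0, 76.0], [37.0, 3.0, 77.0], [41.0, 4.0, 73.0], [44.0, 3.0, 76.0], [47.0, 4.0, 74.0], [50.0, 3.0, 75.0], [52.0, 4.0, 75.0]]
body 504 [array([-22.,  33.]), array([-32.,  32.]), array([28., 90.])]
```

The pot sits in the grip as modelled: the handle bar is at 75 mm against 74 nominal. I slide the handle over the tip.

```bash
python3 -m jog '[0,1.5,-0.1,0,0,0,0, 0,3,-0.1,0,0,0,0, 0,4,-0.1,0,0,0,0, 0,5,-0.1,0,0,0,0, 0,6,-0.1,0,0,0,0, 0,6,-0.1,0,0,0,0]'; python3 - <<'E'
from h import *
rows(tgt(65,-.04),tgt(65,.0)); print(arm.read_state()["wrist_torque"])
E
```

```text
time: 14.18
eef_pos: [0.5497, 0.2253, 0.1713]
eef_rot: [[-0.12, 0.701, 0.703], [0.993, 0.084, 0.086], [0.001, 0.708, -0.706]]
ft_force: [0.1, -0.5, -1.6]
opening: 0.743
t 14.18 at [0.5497 0.2253 0.1713] open 0.743 F [ 0.1 -0.5 -1.6] j [ 30.  -7. -66. 131.  52.  19.  14.]
[-0.12, 0.02, 0.0] [0.1, -0.1, -0.1]
[3.88, 0.02, 0.01] [0.1, -0.1, -0.1]
[-0.13963821  1.158335    0.01023482]
```

```bash
python3 -m jog '[0,1,0,0,0,0,0, 0,1.8,0,0,0,0,0, 0,2.6,0,0,0,0,0, 0,2.6,0,0,0,0,0]'; python3 - <<'E'
from h import *
rows(tgt(65,-.012),tgt(65,-.012,dz=-.022),tgt(65,-.012,dz=-.028)); print(arm.read_state()["wrist_torque"])
P=cloud(snap("top"),np.ones((480,640),bool))
E
```

```text
time: 14.68
eef_pos: [0.5466, 0.2504, 0.1711]
eef_rot: [[-0.119, 0.702, 0.703], [0.993, 0.083, 0.085], [0.001, 0.708, -0.706]]
ft_force: [0.9, 0.3, -1.5]
opening: 0.74
t 14.68 at [0.5466 0.2504 0.1711] open 0.74 F [ 0.9  0.3 -1.5] j [ 30.  -4. -70. 129.  59.  24.   7.]
[0.15, 0.05, -0.01] [0.1, -0.0, -0.1]
[0.15, -1.51, 1.55] [0.1, -0.0, -0.1]
[0.15, -1.94, 1.97] [0.1, -0.0, -0.1]
[-0.15571879  1.17619093 -0.00461574]
```

```bash
python3 -m jog '[0,0.1,-0.5,0.5,0,0,0, 0,0.1,-1,1,0,0,0, 0,0.1,-1.5,1.5,0,0,0, 0,0.1,-1.5,1.5,0,0,0]'; python3 - <<'E'
from h import *
rows()
E
python3 -m jog '[0,0,-0.2,0.2,0,0,0, 0,0,-0.4,0.4,0,0,0, 0,0,-0.4,0.4,0,0,0]'; python3 - <<'E'
from h import *
rows()
E
```

```text
time: 15.22
eef_pos: [0.5462, 0.2505, 0.1491]
eef_rot: [[-0.118, 0.702, 0.702], [0.993, 0.083, 0.084], [0.001, 0.707, -0.707]]
ft_force: [-0.4, 0.2, -2.2]
opening: 0.741
t 15.22 at [0.5462 0.2505 0.1491] open 0.741 F [-0.4  0.2 -2.2] j [ 29.   2. -71. 130.  71.  27.  -4.]
time: 15.6
eef_pos: [0.5468, 0.2512, 0.1445]
eef_rot: [[-0.119, 0.701, 0.703], [0.993, 0.083, 0.085], [0.001, 0.708, -0.706]]
ft_force: [1.6, -0.5, -1.5]
opening: 0.741
t 15.6 at [0.5468 0.2512 0.1445] open 0.741 F [ 1.6 -0.5 -1.5] j [ 28.   3. -71. 130.  74.  28.  -7.]
```

```bash
python3 -m jog '[0,0,-0.2,0.2,0,0,0, 0,0,-0.3,0.3,0,0,0, 0,0,-0.3,0.3,0,0,0]'; python3 - <<'E'
from h import *
rows(); print(arm.read_state()["wrist_torque"])
E
python3 -m jog '[0,0,-0.2,0.2,0,0,0, 0,0,-0.3,0.3,0,0,0, 0,0,-0.3,0.3,0,0,0]'; python3 - <<'E'
from h import *
rows();print(arm.read_state()["wrist_torque"])
E
```

```text
time: 15.98
eef_pos: [0.5482, 0.252, 0.142]
eef_rot: [[-0.119, 0.699, 0.705], [0.993, 0.083, 0.085], [0.001, 0.71, -0.704]]
ft_force: [5.5, -0.1, 6.7]
opening: 0.741
t 15.97 at [0.5482 0.252  0.142 ] open 0.741 F [ 5.5 -0.1  6.7] j [ 28.   4. -71. 130.  76.  29.  -9.]
[ 0.09730814 -0.53687842 -0.09812198]
time: 16.35
eef_pos: [0.5497, 0.2528, 0.1397]
eef_rot: [[-0.119, 0.697, 0.708], [0.993, 0.082, 0.086], [0.002, 0.713, -0.701]]
ft_force: [9.1, 1.3, 10.0]
opening: 0.745
t 16.35 at [0.5497 0.2528 0.1397] open 0.745 F [ 9.1  1.3 10. ] j [ 27.   5. -71. 131.  78.  30. -10.]
[ 0.32067889 -1.72398854  0.05101213]
```

The upward force came after 29 mm of lowering, as predicted for the bar resting on the hook. I ease off a little and release.

```bash
python3 -m jog '[0,0,0.2,-0.2,0,0,0, 0,0,0.2,-0.2,0,0,0, 0.8,0,0.2,-0.2,0,0,0, 0.9,0,0.2,-0.2,0,0,0, 1,0,0.2,-0.2,0,0,0, 1,0,0.2,-0.2,0,0,0, 1,0,0.2,-0.2,0,0,0, 1,0,0.2,-0.2,0,0,0]'; python3 - <<'E'
from h import *
rows(); p=snap("wrist"); save(p,"w6.png")
E
```

```text
time: 17.35
eef_pos: [0.5465, 0.2513, 0.1387]
eef_rot: [[-0.119, 0.701, 0.703], [0.993, 0.083, 0.085], [0.001, 0.708, -0.706]]
ft_force: [-0.4, -0.7, 0.5]
opening: 0.997
t 17.35 at [0.5465 0.2513 0.1387] open 0.997 F [-0.4 -0.7  0.5] j [ 27.   5. -71. 131.  77.  29.  -9.]
```

View pics/w6.png

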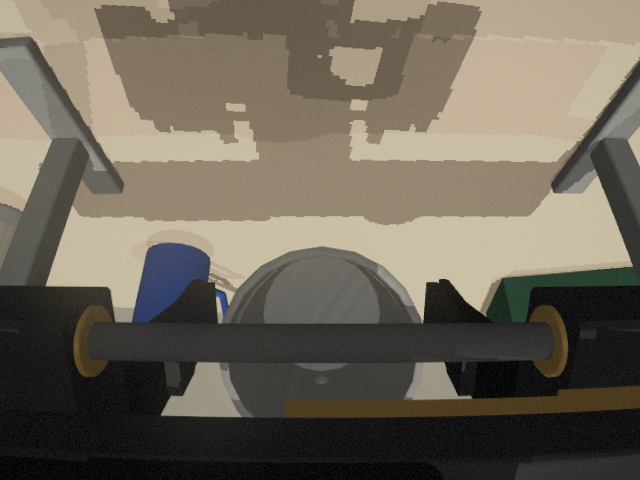

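The pot hangs centred between the open fingers, mouth at (320,310). I withdraw straight back along the tool.

```bash
python3 -m jog '[1,0,0,-1,0,0,0, 1,0,0,-2,0,0,0, 1,0,0,-3,0,0,0, 1,0,0,-4,0,0,0, 1,0,0,-5,0,0,0, 1,0,0,-6,0,0,0, 1,0,0,-7,0,0,0, 1,0,0,-8,0,0,0, 1,0,0,-9,0,0,0, 1,0,0,-9,0,0,0]'; python3 - <<'E'
from h import *
rows(); p=snap("wrist"); save(p,"w7.png")
E
```

```text
time: 18.65
eef_pos: [0.4831, 0.2442, 0.2028]
eef_rot: [[-0.12, 0.7, 0.704], [0.993, 0.084, 0.085], [0.001, 0.709, -0.705]]
ft_force: [0.3, 0.2, -0.7]
opening: 0.996
t 18.65 at [0.4831 0.2442 0.2028] open 0.996 F [ 0.3  0.2 -0.7] j [  9. -18. -51. 134.  31.  24.  27.]
```

View pics/w7.png

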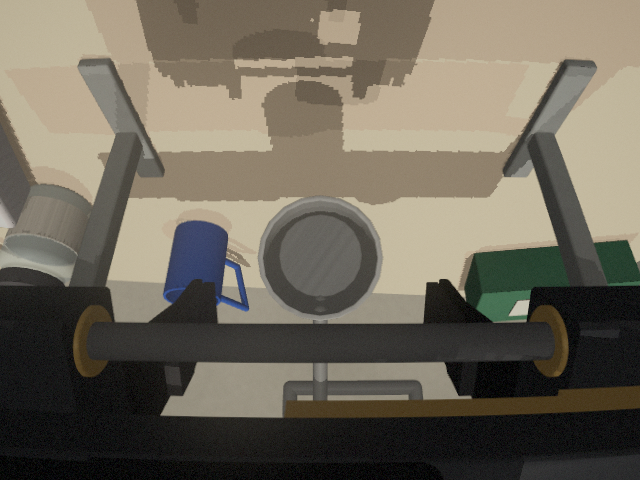

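The pot hangs at (320,257) with its handle on the hook arm at (320,385), between the upturned tip (285,400) and the stem (420,400), clear of the fingers. I wait and check motion and bystanders.

```bash
for i in 1 2; do python3 -m jog '[1,0,0,-0.5,0,0,0,1,0,0,-0.5,0,0,0,1,0,0,-0.5,0,0,0,1,0,0,-0.5,0,0,0,1,0,0,-0.5,0,0,0,1,0,0,-0.5,0,0,0,1,0,0,-0.5,0,0,0,1,0,0,-0.5,0,0,0,1,0,0,-0.5,0,0,0,1,0,0,-0.5,0,0,0,1,0,0,-0.5,0,0,0,1,0,0,-0.5,0,0,0,1,0,0,-0.5,0,0,0,1,0,0,-0.5,0,0,0,1,0,0,-0.5,0,0,0,1,0,0,-0.5,0,0,0]'>/dev/null; done; python3 - <<'E'
from h import *
for i in range(5):
    p=snap("wrist"); P=cloud(p,np.ones((480,640),bool)); Q=P[(P[:,0]>.5)&(P[:,0]<.66)&(abs(P[:,1]-.255)<.045)&(P[:,2]>.07)&(P[:,2]<.24)]
    print(round(p["state"]["time"],2),len(Q),np.round(Q.mean(0),4))
for n in("side","top"):
    p=snap(n)
    for l in("jar","carton","spoon"):
        for b in arm.boxes_of(p,l): print(n,l,round(b["conf"],2),np.round(b["xyz"],3))
    P=cloud(p,np.ones((480,640),bool)); Q=P[(P[:,2]>.09)&(P[:,2]<.115)&(P[:,0]>.4)&(P[:,0]<.6)&(P[:,1]<-.2)&(P[:,1]>-.36)]
    if len(Q)>5: print("knob",cv2.minAreaRect(np.float32(Q[:,:2]*1000)))
rows()
E
```

```text
22.7 13488 [0.5606 0.2545 0.1502]
22.75 13478 [0.5606 0.2546 0.1501]
22.8 13487 [0.5606 0.2546 0.1501]
22.85 13488 [0.5606 0.2546 0.1502]
22.9 13484 [0.5606 0.2546 0.1502]
side jar 0.79 [ 0.749 -0.001  0.11 ]
side jar 0.5 [ 0.545 -0.158  0.062]
knob ((496.80352783203125, -275.1986389160156), (18.008779525756836, 60.97443771362305), 81.16671752929688)
top jar 0.33 [ 0.499 -0.27   0.073]
top carton 0.6 [0.346 0.344 0.09 ]
top spoon 0.56 [0.395 0.107 0.012]
knob ((498.8658447265625, -276.0362854003906), (15.077188491821289, 61.12541580200195), 79.43403625488281)
t 23.35 at [0.4762 0.2429 0.2093] open 0.999 F [ 0.4 -0.4 -0.7] j [  6. -19. -48. 134.  29.  25.  29.]
```

```bash
python3 -c "
from bench import arm; print(arm.job_done())"
```

```text
the job is handed in; nothing more can be done
None
```

I turned the knob off with the pot still on the plate, then hung the steel pot by its handle on the hook, let go and handed the job in at about 23 s. No verdict was reported.

**Knob:** its bar now lies at about 170°, which is along the hot plate's x axis (yaw about -10°). A later top view agreed within 1°, as did a coarser side view.

**Pot:** the last wrist picture showed the handle on the hook's arm, between the upturned tip and the stem, with the fingers clear of it. Its position changed by no more than 0.1 mm over 0.2 s before hand-in. I could not measure the force on the hook directly.

**Bystanders:**
- **Jar and spoon:** the final check put both within about 2 mm of where they started. The jar showed up only in the side view and the spoon only in the top view.
- **Carton:** its top-view reading moved by about 33 mm, and the side view did not detect it at all. I put this down to the arm partly hiding it, since I felt no contact and kept the gripper well above it, but I did not check it further.

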